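# Fill the red-collared jar from the chute

### The job

Two gold-wrapped pralines lie in the steel filling chute. Pick the chute up by its wooden handle, carry it to the open glass jar with the red collar (not the blue one), and tilt the spout down so that both pralines run into the jar. Then set the chute back down standing on the counter, and leave the jar standing upright.

Things in the scene. Friction and masses are not known exactly. Their poses are not given: they have to be found in the camera images.
- chute_grip (a point): Centre of the chute's dark wooden handle, 78 mm up when it stands (top 102). Handle: 36 mm long (x), 12 thick (pinch along y), upper 40 mm free. z up, x level toward the open spout. Steel trough, 32 mm wide (26 inside), from 65 mm behind to 72 ahead; 200 g. Spout's floor lip: 72 mm ahead (+x), 39 below this point, y = 0. Front foot: 14 mm ahead, 78 below, 50 wide.
- jar_mouth (a point): Centre of the rim of the open glass jar with the red collar, the one to fill; z up. Rim 90 mm above the counter, opening 48 mm across; neck 55 mm outside, 20 mm high; body 76 mm across up to 55 mm above the counter. 450 g, loose. A like jar with a blue collar stands near and is not to be filled; which stands where varies.
- praline_a: Gold-wrapped praline, a ball 18 mm across, 12 g; origin at its centre. Starts at the chute's back wall: while the chute stands or is held level, its floor slopes 12 degrees down from spout to back. Nose down by over 15 degrees or so the balls roll under the handle's bridge and out of the spout; 35 to 40 degrees empties it surely.
- praline_b: A second gold-wrapped praline like the first, lying in the chute just ahead of it.
Things that resemble listed ones, but are neither listed nor needed, are in the scene too. What is shaped like the part that bears jar_mouth but orange or turquoise is not meant.

How it is judged:
By the outcome, as a careful person would: the job done as asked, in the order asked, and still so for the second after the job is handed in, with the robot touching nothing.
It also fails if it takes over 64 s, if anything falls off the work surface, if the arm or the gripper's body presses on something with over 40 N, if the wrist force passes 120 N, or if a joint passes its speed limit or range.

### The arm

A 6-joint arm with a two-finger parallel gripper is mounted at the origin on a cart in front of the work surface, level with it; the furniture and walls round the work are solid. World frame = base frame: x ahead of the robot, y to its left, z up, the work surface at z = 0. Lengths are in m, angles in rad, forces in N, time in s.
With the tool pointing down it reaches from about 0.35 to 1 m from the base axis. Payload 7.1 kg.
Tool frame: the origin (TCP) lies on the centre line of the jaws, within the pads' length; the fingertips stand 14 mm ahead of it and the grasp point (between the pads) lies 5 mm behind it; z points along the fingers, y is the line along which they close (so a half turn about z gives the same grasp; the last joint's range is limited). The gripper opens to 85 mm and grips with 20 to 120 N. Pads are 22 mm wide; open, the fingers measure 114 mm over their backs; the gripper's body (76 mm by 85 mm) begins 54 mm behind the grasp point. The pads swing forward as they close: fully open they stand 13 mm farther back than shut.
Start: joints at [-1.335, 0.423, 1.63, -0, 1.089, -0.019], TCP at [0.158, -0.605, 0.209] pointing down, gripper open.
Joint ranges: [-3, 3], [-0.9, 2.11], [0.09, 2.58], [-1.31, 4.45], [0.11, 2.69], [-2.54, 2.54]. Speed limits (rad/s): [2.39, 2.39, 3.01, 3.14, 3.14, 3.14].

### API

Orientations are given as a 3x3 rotation matrix whose columns are the frame's x, y, z axes.
In Python, from station import robot, read_camera, camera_info, job gives the robot as it stands.
- The arm moves only by the shell command python3 -m handwheel 'ROWS' [FORCE]. ROWS is JSON, a list of rows, each a list of 3 entries, a list of its own where there are three numbers: the shift along the world's x, y, z normalised to -1 to 1, where 1 is 25 cm, then the turn, a rotation vector about the world's x, y, z normalised to -1 to 1, where 1 is pi rad, then the closure, from 0 (fully open) to 1 (shut). In form: [[[tx, ty, tz], [ax, ay, az], hand], ...]. A call has 1 to 20 rows; each row is the pose to reach, as a shift and turn from the pose commanded when the call began, turning the shorter way round; what a row does not reach only later rows make up. A row lasts 1/12 s, in which the tool goes at most 41.7 mm and 7.16 degrees, less where a joint would pass 70% of its speed; a pose out of reach is approached as far as the arm can. A call with a number of a shift or a turn outside -1 to 1 is refused whole. A call with a gripper value outside its range is refused whole. The fingers move at their own pace and stop on an object; FORCE is the grip in N (left out, the last holds). Time passes only in rows, so rows that repeat a pose let the fingers close. It gives the time, the measured TCP pose, the force, the opening and the grip force at its end, in the units of the state.
- robot.state(): the state, without advancing time (a new reading comes with each control period).
- read_camera(name): name is "scene" or "side" or "wrist"; returns (picture, depth): 480x640x3 uint8, blue, green, red; 480x640 float32, m along the optical axis (not along the pixel's ray), 0 where there is no reading.
- camera_info(name): a dict with "fx", "fy", "cx", "cy" (pixels), "cam_to_world" (4x4, takes a point from camera to world coordinates). Camera axes: x right, y up, looking along -z (the intrinsics and any distortion apply to the point x, -y, -z); pixel columns grow to the right and rows downward; lengths in m; the calibration is good to about 2 mm. A picture is of the moment at which its call begins: read the wrist's pose just before it. camera_info takes no time and is no camera call; for the wrist camera it gives the pose at the moment of the call.
- job.job_done(): hands the job in; it is judged then, once.
The state is a dict: "t": time; "q": joint angles; "joint_vel": joint speeds; "tau": joint torques, N m; "tool_pos": TCP position; "tcp_rot": TCP orientation; "contact_force": force on the tool from outside, world axes, zero at the start; "torque": the same for the moment, N m; "grip_width": finger opening in m; "finger_force": force on a finger pad.
Only numpy, scipy, OpenCV 4.12 (cv2) and the standard library are available. Lean on these libraries where they do the work, as an engineer would, in place of code of your own. Each camera call takes 0.05 s, during which the arm holds its last target. There are 200 camera calls.

## Working session

There is one attempt and no reset: what is moved stays moved. The work goes in short steps, Python scripts to look and compute and a shell command to move; the robot and the scene stay as the last step left them, time stands still between calls to the robot, and variables do not carry over. Pictures are saved under pics/ and viewed, at most 10 in all, crops included, and the job is handed in when it is done.

```bash
mkdir -p pics; ls
cat > h.py <<'E'
import numpy as np, cv2
from station import robot, read_camera, camera_info, job
def grab(n,tag):
    ci=camera_info(n); p,d=read_camera(n); cv2.imwrite(f'pics/{tag}.png',p); np.savez(f'pics/{tag}.npz',p=p,d=d,K=[ci['fx'],ci['fy'],ci['cx'],ci['cy']],T=ci['cam_to_world']); return ci,p,d
def load(tag):
    z=np.load(f'pics/{tag}.npz'); return z['p'],z['d'],z['K'],z['T']
def pts(d,K,T):
    v,u=np.indices(d.shape); fx,fy,cx,cy=K
    P=np.stack([(u-cx)/fx*d,-(v-cy)/fy*d,-d],-1)
    return P@T[:3,:3].T+T[:3,3]
def ray(u,v,K,T,z):
    r=T[:3,:3]@np.array([(u-K[2])/K[0],-(v-K[3])/K[1],-1]); o=T[:3,3]
    return o+r*(z-o[2])/r[2]
E
python3 - <<'E'
from h import *
for n in('scene','side'):
    ci,p,d=grab(n,n+'0'); print({k:v for k,v in ci.items()})
E
```

```text
pics
{'fx': 466.2411088573361, 'fy': 466.2411088573361, 'cx': 330.1914949458601, 'cy': 242.06340501903313, 'cam_to_world': array([[-0.77195076,  0.22775602, -0.5934806 , -0.33838275],
       [-0.63552835, -0.29705982,  0.71264239,  0.81068469],
       [-0.01399064,  0.92729858,  0.37406096,  0.62492267],
       [ 0.        ,  0.        ,  0.        ,  1.        ]])}
{'fx': 480.58098513489637, 'fy': 480.58098513489637, 'cx': 316.43526288540767, 'cy': 237.627335314717, 'cam_to_world': array([[-0.99970574,  0.02173098, -0.01077927,  0.45665818],
       [-0.02193194, -0.61986004,  0.78440584,  0.97689572],
       [ 0.01036427,  0.78441143,  0.62015425,  0.99971445],
       [ 0.        ,  0.        ,  0.        ,  1.        ]])}
```

View pics/scene0.png

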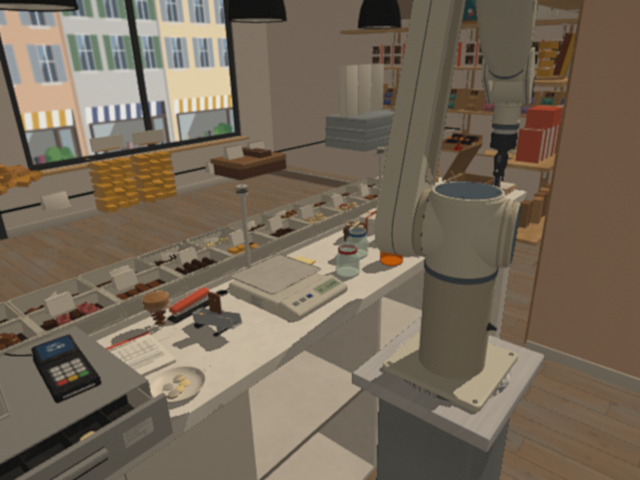

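View pics/side0.png

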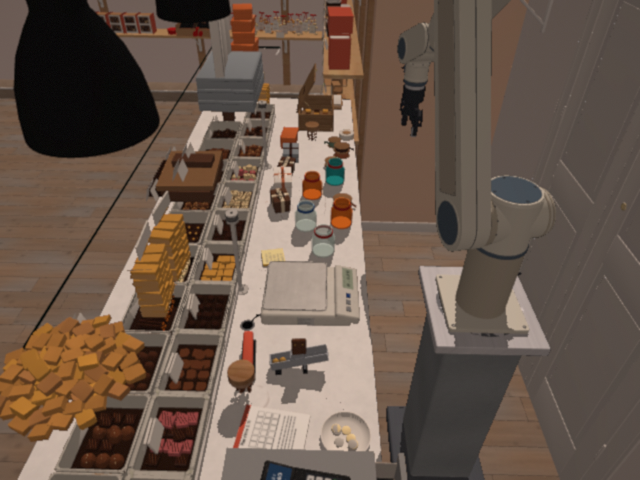

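The scene view shows the chute near (215,315) and the red-collar jar near (347,260). In the side view the chute is near (298,352), the red jar near (322,235) and the blue jar near (305,213). I'll measure them.

Run:
```python
from h import *
p,d,K,T=load('side0')
a=cv2.resize(p[315:395,240:360],None,fx=5,fy=5,interpolation=cv2.INTER_CUBIC)
b=cv2.resize(p[190:270,280:360],None,fx=5,fy=5,interpolation=cv2.INTER_CUBIC)[:, :200*2-0]
p2,d2,K2,T2=load('scene0')
c=cv2.resize(p2[280:340,180:250],None,fx=5,fy=5,interpolation=cv2.INTER_CUBIC)
o=np.zeros((800,1000,3),np.uint8);o[:400,:600]=a;o[:400,600:1000]=b;o[400:700,:350]=c
e=cv2.resize(p2[220:285,325:410],None,fx=5,fy=5,interpolation=cv2.INTER_CUBIC);o[400:725,400:825]=e
cv2.imwrite('pics/c1.png',cv2.resize(o,(750,600)))
X=pts(d,K,T)
for v,u in [(345,298),(341,298),(352,275),(352,322),(356,298),(232,322),(228,322),(240,322)]: print(u,v,X[v,u].round(3))
hsv=cv2.cvtColor(p,cv2.COLOR_BGR2HSV)
# local height map near chute
m=(X[...,2]>.02)&(X[...,2]<.13)&(d>0); sub=np.zeros_like(m); sub[325:380,265:335]=1; m&=sub
Q=X[m]; print(len(Q),Q.min(0),Q.max(0))
dark=m&(X[...,2]>.07); v,u=np.nonzero(dark); print('top',X[dark].mean(0),X[dark].min(0),X[dark].max(0),u.mean(),v.mean())
```

```text
298 345 [0.507 0.238 0.088]
298 341 [0.507 0.239 0.104]
275 352 [ 0.57   0.19  -0.001]
322 352 [0.45  0.216 0.036]
298 356 [0.508 0.242 0.052]
322 232 [ 0.456 -0.257  0.048]
322 228 [ 0.456 -0.246  0.073]
322 240 [ 0.455 -0.191  0.067]
1086 [0.43457947 0.20813847 0.02016844] [0.57871733 0.25593129 0.10605454]
top [0.50709219 0.23509987 0.09012592] [0.49072683 0.22387007 0.07014567] [0.52441732 0.24085044 0.10605454] 298.1676300578035 343.4913294797688
```

View pics/c1.png

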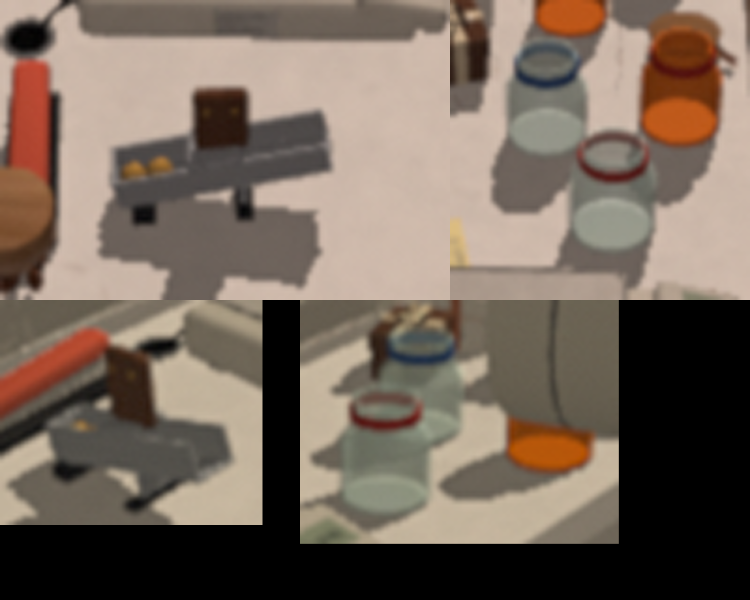

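The crop shows the chute with both pralines at its back end (+x) and the spout toward the robot (-x). The red jar stands nearest the scale.

Run:
```python
from h import *
for tag,(u0,u1,v0,v1) in {'side0':(300,345,220,260),'scene0':(335,362,242,280)}.items():
    p,d,K,T=load(tag); X=pts(d,K,T)
    hsv=cv2.cvtColor(p,cv2.COLOR_BGR2HSV).astype(int)
    m=((hsv[...,0]<8)|(hsv[...,0]>170))&(hsv[...,1]>90); s=np.zeros_like(m); s[v0:v1,u0:u1]=1; m&=s
    v,u=np.nonzero(m); print(tag,len(u),u.min(),u.max(),v.min(),v.max(),'z range',np.percentile(X[m][:,2],[5,50,95]))
    q=X[m]; q=q[(q[:,2]>.06)&(q[:,2]<.1)]; 
    c=np.linalg.lstsq(np.c_[2*q[:,:2],np.ones(len(q))],(q[:,:2]**2).sum(1),rcond=None)[0]; print('circle',c[:2],np.sqrt(c[2]+c[:2]@c[:2]))
    print('ray',ray((u.min()+u.max())/2,(v.min()+v.max())/2,K,T,.08))
    # glass top profile
p,d,K,T=load('side0');X=pts(d,K,T)
m=(X[...,2]>.025)&(X[...,2]<.11); s=np.zeros_like(m); s[325:380,265:335]=1; m&=s
tr=X[m&(X[...,2]<.065)][:,:2]
r=cv2.minAreaRect(tr.astype(np.float32)); print(r)
tp=X[m&(X[...,2]>.07)]; print('handle',cv2.minAreaRect(tp[:,:2].astype(np.float32)))
l=cv2.fitLine(tp[tp[:,2]<.097][:,:2].astype(np.float32),cv2.DIST_HUBER,0,.01,.01).ravel(); print(l,np.degrees(np.arctan2(l[1],l[0])))
l=cv2.fitLine(tr.astype(np.float32),cv2.DIST_HUBER,0,.01,.01).ravel(); print(l,np.degrees(np.arctan2(l[1],l[0])))
p2,d2,K2,T2=load('scene0')
X2=pts(d2,K2,T2);m=(X2[...,2]>.07)&(X2[...,2]<.11);s=np.zeros_like(m); s[285:325,200:230]=1; m&=s
q=X2[m];print('scene handle',len(q),q.mean(0),cv2.minAreaRect(q[:,:2].astype(np.float32)))
# obstacles: tall things along path
m=(X[...,2]>.03)&(X[...,0]>.3)&(X[...,0]<.75)&(X[...,1]>-.4)&(X[...,1]<.4)
H={}
for x,y,z in X[m]: k=(round(x/.05),round(y/.05)); H[k]=max(H.get(k,0),z)
for j in range(8,-9,-1): print(j*5,[int(100*H.get((i,j),0)) for i in range(6,16)])
print(robot.state()['tcp_rot'].__repr__())
```

```text
side0 53 314 332 228 238 z range [0.07276947 0.0791542  0.08320643]
circle [ 0.45197605 -0.219681  ] 0.0273014624741227
ray [ 0.4526525  -0.21043783  0.08      ]
scene0 53 339 356 248 254 z range [0.07324146 0.07723207 0.0823053 ]
circle [ 0.44870858 -0.2157366 ] 0.024669948760384867
ray [ 0.44001105 -0.20393092  0.08      ]
((0.5061511993408203, 0.23130550980567932), (0.14304113388061523, 0.0371214896440506), 6.204553604125977)
handle ((0.5073295831680298, 0.23264099657535553), (0.016837622970342636, 0.0337558314204216), 84.23007202148438)
[0.9975898  0.06938668 0.5086461  0.2366298 ] 3.9787605
[0.9939813  0.10954998 0.5098339  0.23880497] 6.2893744
scene handle 166 [0.50189447 0.23608514 0.08701871] ((0.5054725408554077, 0.23412957787513733), (0.03903789818286896, 0.014498461969196796), 2.4466826915740967)
40 [0, 0, 0, 0, 0, 0, 0, 0, 85, 87]
35 [0, 0, 0, 0, 0, 0, 8, 8, 84, 7]
30 [0, 0, 0, 0, 0, 0, 8, 8, 7, 5]
25 [0, 0, 0, 6, 10, 5, 4, 4, 7, 6]
20 [0, 0, 0, 6, 9, 5, 4, 4, 7, 7]
15 [0, 0, 0, 0, 0, 0, 0, 4, 7, 7]
10 [0, 5, 6, 6, 7, 6, 7, 3, 7, 6]
5 [0, 5, 6, 7, 7, 7, 7, 0, 7, 6]
0 [0, 5, 5, 7, 7, 7, 7, 0, 28, 7]
-5 [0, 5, 6, 7, 7, 7, 7, 0, 28, 4]
-10 [0, 5, 5, 6, 7, 7, 7, 0, 72, 76]
-15 [0, 0, 0, 0, 0, 0, 0, 0, 75, 76]
-20 [0, 0, 8, 9, 9, 0, 0, 0, 75, 32]
-25 [0, 0, 8, 9, 9, 0, 0, 0, 7, 6]
-30 [0, 0, 0, 0, 9, 6, 0, 0, 7, 4]
-35 [0, 9, 9, 5, 9, 9, 0, 0, 7, 7]
-40 [0, 9, 9, 5, 9, 8, 0, 0, 7, 5]
array([[ 9.67703493e-01,  2.52090913e-01, -3.49849598e-04],
       [ 2.52091155e-01, -9.67702558e-01,  1.34492866e-03],
       [ 4.93943222e-07, -1.38968616e-03, -9.99999034e-01]])
```

```bash
python3 -m handwheel '[[[1,1,0.4],[0,0,0],0.3],[[1,1,0.4],[0,0,0],0.3],[[1,1,0.4],[0,0,0],0.3],[[1,1,0.4],[0,0,0],0.3],[[1,1,0.4],[0,0,0],0.3],[[1,1,0.4],[0,0,0],0.3],[[1,1,0.4],[0,0,0],0.3],[[1,1,0.4],[0,0,0],0.3],[[1,1,0.4],[0,0,0],0.3],[[1,1,0.4],[0,0,0],0.3],[[1,1,0.4],[0,0,0],0.3],[[1,1,0.4],[0,0,0],0.3]]'
python3 -m handwheel '[[[0.2,1,-0.1],[0,0,0],0.3],[[0.2,1,-0.1],[0,0,0],0.3],[[0.2,1,-0.1],[0,0,0],0.3],[[0.2,1,-0.1],[0,0,0],0.3],[[0.2,1,-0.1],[0,0,0],0.3],[[0.2,1,-0.1],[0,0,0],0.3],[[0.2,1,-0.1],[0,0,0],0.3],[[0.2,1,-0.1],[0,0,0],0.3],[[0.2,1,-0.1],[0,0,0],0.3]]'
```

```text
t: 1.1
tool_pos: [0.4072, -0.3547, 0.3085]
tcp_rot: [[0.968, 0.253, -0.001], [0.253, -0.968, 0.0], [-0.001, -0.001, -1.0]]
contact_force: [0.3, 0.2, 0.2]
grip_width: 0.0597
finger_force: 0.0
t: 1.85
tool_pos: [0.4572, -0.1058, 0.2836]
tcp_rot: [[0.968, 0.252, -0.001], [0.252, -0.968, -0.0], [-0.001, 0.0, -1.0]]
contact_force: [0.1, -0.0, 1.0]
grip_width: 0.0599
finger_force: 0.0
```

```bash
python3 -c "
from h import *
grab('wrist','w_jar')"
python3 -m handwheel '[[[0.2,1,0],[0,0,-0.053],0.3],[[0.2,1,0],[0,0,-0.053],0.3],[[0.2,1,0],[0,0,-0.053],0.3],[[0.2,1,0],[0,0,-0.053],0.3],[[0.2,1,0],[0,0,-0.053],0.3],[[0.2,1,0],[0,0,-0.053],0.3],[[0.2,1,0],[0,0,-0.053],0.3],[[0.2,1,0],[0,0,-0.053],0.3],[[0.2,1,0],[0,0,-0.053],0.3],[[0.2,1,0],[0,0,-0.053],0.3]]'
python3 - <<'E'
from h import *
grab('wrist','w_ch')
cv2.imwrite('pics/w2.png',cv2.resize(np.hstack([load('w_jar')[0],load('w_ch')[0]]),(800,300)))
E
```

```text
t: 2.73
tool_pos: [0.5076, 0.1431, 0.2838]
tcp_rot: [[0.996, 0.086, -0.001], [0.086, -0.996, -0.001], [-0.001, 0.001, -1.0]]
contact_force: [0.0, -0.2, -0.5]
grip_width: 0.0597
finger_force: 0.0
```

View pics/w2.png

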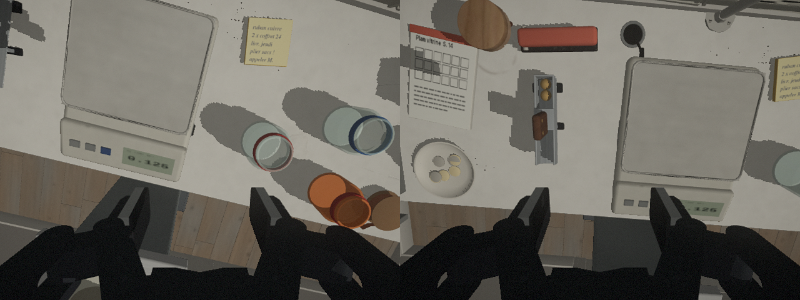

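Left wrist view: red-collar rim near (435,242) in full-frame pixels. Right wrist view: handle near (224,200), with the trough running vertically and the spout at the bottom.

Run:
```python
from h import *
p,d,K,T=load('w_jar'); hsv=cv2.cvtColor(p,cv2.COLOR_BGR2HSV).astype(int)
def ell(h0,h1,box):
    u0,u1,v0,v1=box
    H=hsv[...,0]; m=((H>=h0)&(H<=h1)) if h0<h1 else ((H>=h0)|(H<=h1))
    m=m&(hsv[...,1]>80); s=np.zeros_like(m); s[v0:v1,u0:u1]=1; m&=s
    v,u=np.nonzero(m); h=cv2.convexHull(np.c_[u,v].astype(np.int32)); e=cv2.fitEllipse(h)
    print(len(u),e); 
    X=pts(d,K,T)[m]; print('depth z',np.percentile(X[:,2],[5,50,95]))
    for z in(.08,.09):print(z,ray(*e[0],K,T,z))
ell(170,8,(390,480,200,285)); ell(95,125,(545,640,170,255))
p,d,K,T=load('w_ch'); X=pts(d,K,T); s=np.zeros(d.shape,bool); s[100:280,200:265]=1
top=s&(X[...,2]>.095)&(X[...,2]<.115); q=X[top].astype(np.float32); print('handle top',len(q),cv2.minAreaRect(q[:,:2].copy()),np.median(q[:,2]))
m=s&(X[...,2]>.03)&(X[...,2]<.07); q=X[m].astype(np.float32)[:,:2].copy(); print('trough',cv2.minAreaRect(q), q.min(0),q.max(0))
```

```text
385 ((436.7562561035156, 243.27127075195312), (61.51250457763672, 64.89881134033203), 81.42987060546875)
depth z [0.075331   0.08229125 0.08434461]
0.08 [ 0.45284362 -0.22154969  0.08      ]
0.09 [ 0.45477974 -0.21793273  0.09      ]
424 ((593.216064453125, 215.9257354736328), (61.16193771362305, 72.45465087890625), 69.88028717041016)
depth z [0.07469702 0.08184779 0.08405577]
0.08 [ 0.51433791 -0.35317812  0.08      ]
0.09 [ 0.51460501 -0.34598866  0.09      ]
handle top 566 ((0.5072088837623596, 0.23107807338237762), (0.036223154515028, 0.012525289319455624), 4.2084832191467285) 0.10112646
trough ((0.507511556148529, 0.23114211857318878), (0.14511315524578094, 0.03258941322565079), 5.1110687255859375) [0.43468726 0.20886575] [0.58100605 0.252656  ]
```

```bash
python3 -m handwheel '[[[0,0.352,-0.2],[0,0,0],0.3],[[0,0.352,-0.2],[0,0,0],0.3],[[0,0.352,-0.2],[0,0,0],0.3],[[0,0.352,-0.4],[0,0,0],0.3],[[0,0.352,-0.5],[0,0,0],0.3],[[0,0.352,-0.6],[0,0,0],0.3],[[0,0.352,-0.7],[0,0,0],0.3],[[0,0.352,-0.76],[0,0,0],0.3],[[0,0.352,-0.81],[0,0,0],0.3],[[0,0.352,-0.81],[0,0,0],0.3],[[0,0.352,-0.81],[0,0,0],0.3]]'
python3 -m handwheel '[[[0,0,0],[0,0,0],0.7],[[0,0,0],[0,0,0],0.8],[[0,0,0],[0,0,0],1],[[0,0,0],[0,0,0],1],[[0,0,0],[0,0,0],1],[[0,0,0],[0,0,0],1],[[0,0,0],[0,0,0],1],[[0,0,0],[0,0,0],1],[[0,0,0],[0,0,0],1],[[0,0,0],[0,0,0],1]]' 60
```

```text
t: 3.7
tool_pos: [0.5078, 0.2322, 0.0816]
tcp_rot: [[0.996, 0.087, -0.001], [0.087, -0.996, -0.0], [-0.001, 0.0, -1.0]]
contact_force: [0.5, 0.2, -0.5]
grip_width: 0.0597
finger_force: 0.0
t: 4.53
tool_pos: [0.5075, 0.2332, 0.0815]
tcp_rot: [[0.996, 0.088, -0.0], [0.088, -0.996, -0.0], [-0.0, 0.0, -1.0]]
contact_force: [0.4, -0.5, -0.7]
grip_width: -0.0001
finger_force: 0.0
```

Run:
```python
from h import *
grab('wrist','w3');grab('side','s3')
a=load('w3')[0]; b=cv2.resize(load('s3')[0][290:410,220:380],(640,480),interpolation=cv2.INTER_CUBIC)
cv2.imwrite('pics/v3.png',cv2.resize(np.hstack([a,b]),(800,300)))
```

```text
(no output)
```

View pics/v3.png

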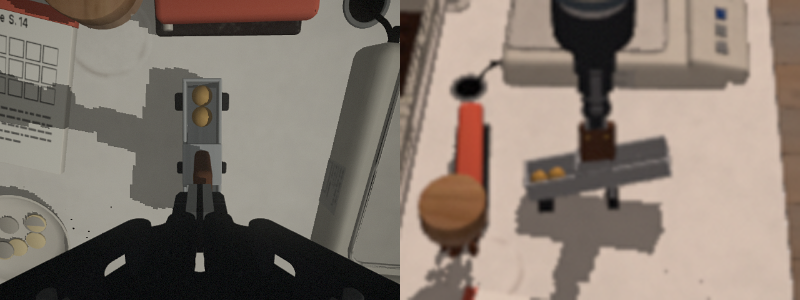

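The wrist view shows the handle at (203,165) just ahead of the closed fingers. The chute hasn't moved, but the handle isn't between the pads. I'll check depth around there.

Run:
```python
from h import *
p,d,K,T=load('w3'); X=pts(d,K,T)
for v in range(230,350,10): print(v,[ (u,*(1000*X[v,u]).round().astype(int)) for u in (300,316,325,334,350)], p[v,325])
cv2.imwrite('pics/v4.png',cv2.resize(p[200:380,230:430],(800,720))[:600])
print(robot.state())
```

```text
230 [(300, np.int64(527), np.int64(245), np.int64(47)), (316, np.int64(528), np.int64(237), np.int64(47)), (325, np.int64(529), np.int64(232), np.int64(48)), (334, np.int64(529), np.int64(228), np.int64(47)), (350, np.int64(530), np.int64(220), np.int64(48))] [81 84 83]
240 [(300, np.int64(522), np.int64(244), np.int64(48)), (316, np.int64(523), np.int64(236), np.int64(49)), (325, np.int64(525), np.int64(232), np.int64(55)), (334, np.int64(524), np.int64(227), np.int64(48)), (350, np.int64(525), np.int64(219), np.int64(49))] [71 74 75]
250 [(300, np.int64(518), np.int64(244), np.int64(51)), (316, np.int64(524), np.int64(236), np.int64(70)), (325, np.int64(525), np.int64(232), np.int64(71)), (334, np.int64(524), np.int64(228), np.int64(68)), (350, np.int64(520), np.int64(219), np.int64(50))] [27 28 43]
260 [(300, np.int64(513), np.int64(244), np.int64(51)), (316, np.int64(524), np.int64(236), np.int64(84)), (325, np.int64(525), np.int64(232), np.int64(86)), (334, np.int64(524), np.int64(228), np.int64(82)), (350, np.int64(515), np.int64(218), np.int64(51))] [30 36 42]
270 [(300, np.in
[... 2275 characters left out ...]
   7.77809388e-01, 1.89190762e+00]), 'joint_vel': array([-0.0014748 ,  0.00035974,  0.00105471,  0.00042397, -0.00045007,
        0.00076634]), 'tau': array([ 7.20739772e-03, -5.29842746e+01, -2.04257673e+01,  3.31291067e-04,
        1.14503782e-03, -3.77236768e-05]), 'tool_pos': array([0.5075095 , 0.23320597, 0.08145189]), 'tcp_rot': array([[ 9.96103835e-01,  8.81880457e-02, -1.35362670e-04],
       [ 8.81880396e-02, -9.96103844e-01, -4.98870760e-05],
       [-1.39234720e-04,  3.77553392e-05, -9.99999990e-01]]), 'contact_force': array([-0.54759924,  0.75182124, -0.31966152]), 'torque': array([ 0.01460699, -0.0317215 ,  0.0269952 ]), 'finger_force': 0.0, 'grip_width': 0.00024111569526712954}
```

View pics/v4.png

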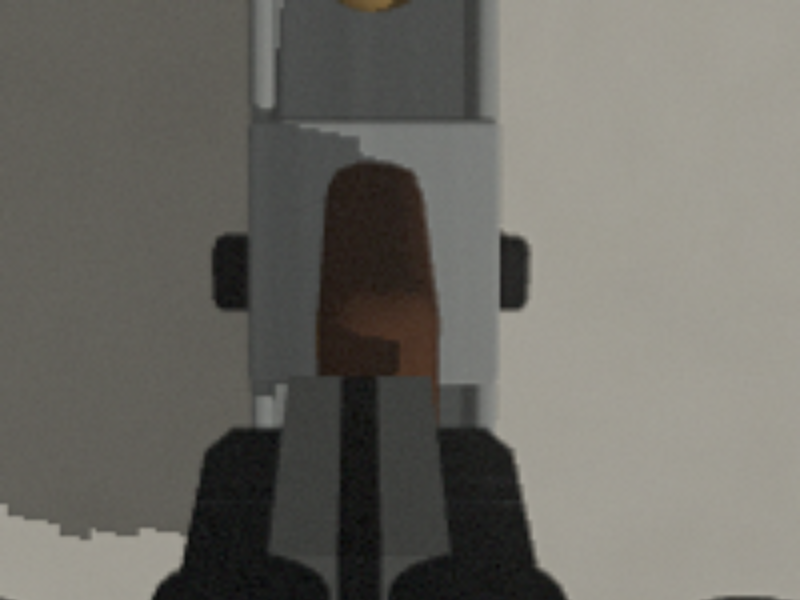

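The fingertips stand at z≈0.11, just above the handle top, so the real tips are about 43 mm higher than the stated frame says. I'll open, go down 38 mm and grip again, watching force and width.

```bash
python3 -m handwheel '[[[0,0,0],[0,0,0],0.4],[[0,0,0],[0,0,0],0.4],[[0,0,0],[0,0,0],0.4],[[0,0,0],[0,0,0],0.4],[[0,0,0],[0,0,0],0.4],[[0,0,0],[0,0,0],0.4],[[0,-0.004,-0.05],[0,0,0],0.4],[[0,-0.004,-0.1],[0,0,0],0.4],[[0,-0.004,-0.13],[0,0,0],0.4],[[0,-0.004,-0.152],[0,0,0],0.4],[[0,-0.004,-0.152],[0,0,0],0.4]]'
python3 - <<'E'
from h import *
grab('wrist','w5'); p,d,K,T=load('w5'); X=pts(d,K,T)
print(T[:3,3])
q=X[(X[...,2]>.06)&(X[...,2]<.2)&(abs(X[...,1]-.232)<.06)&(X[...,0]>.47)&(X[...,0]<.53)]
for lo in np.arange(.17,.30,.008):
    s=q[(q[:,1]>=lo)&(q[:,1]<lo+.008)]
    if len(s): print(round(lo,3),len(s),s[:,2].min().round(3),s[:,2].max().round(3))
E
```

```text
t: 5.55
tool_pos: [0.5065, 0.2318, 0.042]
tcp_rot: [[0.996, 0.088, -0.003], [0.088, -0.996, -0.001], [-0.003, 0.001, -1.0]]
contact_force: [-0.4, -0.7, 0.5]
grip_width: 0.0515
finger_force: 0.0
[0.57578799 0.23809353 0.20667553]
0.17 2832 0.114 0.15
0.178 8896 0.11 0.153
0.186 3122 0.078 0.13
0.194 1770 0.07 0.134
0.202 5353 0.066 0.155
0.21 3942 0.128 0.16
0.218 3114 0.097 0.16
0.226 5645 0.06 0.152
0.234 3823 0.06 0.152
0.242 2748 0.136 0.16
0.25 5410 0.067 0.16
0.258 4053 0.068 0.152
0.266 2312 0.073 0.127
0.274 5417 0.107 0.144
0.282 7136 0.111 0.153
0.29 751 0.118 0.147
```

```bash
python3 -m handwheel '[[[0,0,0.02],[0,0,0],0.4],[[0,0,0.02],[0,0,0],0.7],[[0,0,0.02],[0,0,0],1],[[0,0,0.02],[0,0,0],1],[[0,0,0.02],[0,0,0],1],[[0,0,0.02],[0,0,0],1],[[0,0,0.02],[0,0,0],1],[[0,0,0.02],[0,0,0],1],[[0,0,0.02],[0,0,0],1]]' 70
```

```text
t: 6.35
tool_pos: [0.5078, 0.2324, 0.049]
tcp_rot: [[0.996, 0.088, 0.001], [0.088, -0.996, 0.0], [0.001, -0.0, -1.0]]
contact_force: [-1.6, 0.2, 5.6]
grip_width: 0.011
finger_force: 68.9
```

Gripped the handle (11 mm). Lifting.

```bash
python3 -m handwheel '[[[0,0,0.05],[0,0,0],1],[[0,0,0.15],[0,0,0],1],[[0,0,0.25],[0,0,0],1],[[0,0,0.35],[0,0,0],1],[[0,0,0.45],[0,0,0],1],[[0,0,0.55],[0,0,0],1],[[0,0,0.6],[0,0,0],1],[[0,0,0.6],[0,0,0],1]]'
python3 - <<'E'
from h import *
grab('scene','sc6');grab('side','s6');grab('wrist','w6')
a=cv2.resize(load('sc6')[0][240:340,160:290],(520,400)); b=cv2.resize(load('s6')[0][270:390,220:376],(520,400))
cv2.imwrite('pics/v6.png',cv2.resize(np.hstack([a,b,cv2.resize(load('w6')[0],(533,400))]),(800,203)))
E
```

```text
t: 7.02
tool_pos: [0.5092, 0.2329, 0.2022]
tcp_rot: [[0.996, 0.088, 0.005], [0.088, -0.996, 0.002], [0.005, -0.002, -1.0]]
contact_force: [0.4, 0.5, -2.1]
grip_width: 0.0108
finger_force: 68.4
```

View pics/v6.png

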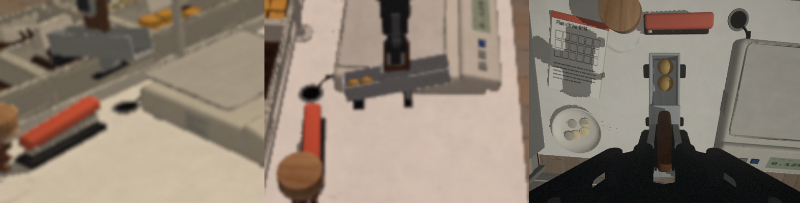

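Chute hangs level with both pralines inside. I'll carry it toward the jar with gentle ramps while turning it 60°.

```bash
python3 -m handwheel '[[[0,-0.03,0],[0,0,0.01],1],[[0,-0.1,0],[0,0,0.02],1],[[0,-0.19,0],[0,0,0.04],1],[[0,-0.29,0],[0,0,0.06],1],[[0,-0.38,0],[0,0,0.08],1],[[0,-0.48,0],[0,0,0.1],1],[[0,-0.58,0],[0,0,0.12],1],[[0,-0.66,0],[0,0,0.135],1],[[0,-0.73,0],[0,0,0.15],1],[[0,-0.77,0],[0,0,0.16],1],[[0,-0.79,0],[0,0,0.167],1],[[0,-0.8,0],[0,0,0.167],1]]'
python3 -m handwheel '[[[0,-0.03,0],[0,0,0.01],1],[[-0.01,-0.1,0],[0,0,0.02],1],[[-0.02,-0.19,0],[0,0,0.04],1],[[-0.03,-0.29,0],[0,0,0.06],1],[[-0.04,-0.38,0],[0,0,0.08],1],[[-0.05,-0.48,0],[0,0,0.1],1],[[-0.06,-0.57,0],[0,0,0.12],1],[[-0.07,-0.63,0],[0,0,0.135],1],[[-0.08,-0.68,0],[0,0,0.15],1],[[-0.088,-0.71,0],[0,0,0.16],1],[[-0.088,-0.724,0],[0,0,0.167],1],[[-0.088,-0.724,0],[0,0,0.167],1],[[-0.088,-0.724,0],[0,0,0.167],1]]'
python3 - <<'E'
from h import *
print(robot.state()['q'].round(3))
grab('wrist','w7');grab('side','s7')
a=load('w7')[0]; b=cv2.resize(load('s7')[0][130:310,220:460],(640,480),interpolation=cv2.INTER_CUBIC)
cv2.imwrite('pics/v7.png',cv2.resize(np.hstack([a,b]),(800,300)))
E
```

```text
t: 8.17
tool_pos: [0.5064, 0.0312, 0.1969]
tcp_rot: [[0.818, 0.575, -0.003], [0.575, -0.818, -0.0], [-0.003, -0.002, -1.0]]
contact_force: [-0.2, 0.4, -2.6]
grip_width: 0.0111
finger_force: 68.4
t: 9.25
tool_pos: [0.485, -0.1485, 0.1976]
tcp_rot: [[0.421, 0.907, -0.002], [0.907, -0.421, 0.001], [-0.0, -0.002, -1.0]]
contact_force: [-0.3, -0.8, -3.1]
grip_width: 0.011
finger_force: 68.5
[-0.321  0.267  1.896  0.     0.981  0.114]
```

View pics/v7.png

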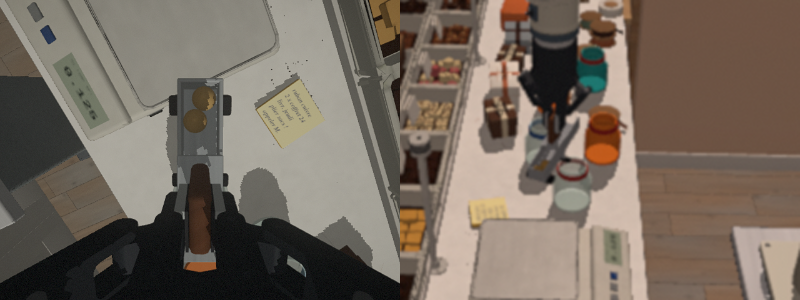

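Wrist view: both pralines still at the back wall at (203,100) and (196,121). I'll lower and tilt to 14° (no pour yet), then verify the lip against the jar.

```bash
python3 -m handwheel '[[[0,0,-0.03],[0.01,-0.005,0],1],[[0,0,-0.07],[0.025,-0.012,0],1],[[0,-0.01,-0.11],[0.04,-0.019,0],1],[[0,-0.01,-0.15],[0.055,-0.026,0],1],[[-0.01,-0.016,-0.18],[0.065,-0.03,0],1],[[-0.01,-0.016,-0.21],[0.071,-0.033,0],1],[[-0.01,-0.016,-0.21],[0.071,-0.033,0],1],[[-0.01,-0.016,-0.21],[0.071,-0.033,0],1]]'
python3 - <<'E'
from h import *
s=robot.state(); print(s['q'].round(3))
R=s['tcp_rot'];t=s['tool_pos']; lip=t+R@np.array([-.072,0,.010]); print('lip',lip)
grab('scene','sc8');grab('side','s8'); out=[]
for n in('sc8','s8'):
    p,d,K,T=load(n); p=p.copy()
    def proj(P):
        c=T[:3,:3].T@(np.array(P)-T[:3,3]); return np.array([K[2]+K[0]*c[0]/-c[2],K[3]-K[1]*c[1]/-c[2]])
    f=4
    o=proj([.453,-.22,.09]); u,v=(o-[66,50]).astype(int)
    im=cv2.resize(p[v:v+100,u:u+133],None,fx=f,fy=f,interpolation=cv2.INTER_CUBIC)
    for P,c in ((lip,(0,255,0)),([.453,-.22,.09],(255,0,255))): cv2.circle(im,tuple(int(x) for x in (proj(P)-[u,v]+.5)*f),4,c,-1)
    out.append(im)
cv2.imwrite('pics/v8.png',cv2.resize(np.hstack(out),(800,300)))
E
```

```text
t: 10.02
tool_pos: [0.4827, -0.1526, 0.1456]
tcp_rot: [[0.408, 0.907, 0.101], [0.88, -0.42, 0.221], [0.243, -0.001, -0.97]]
contact_force: [0.7, 0.2, -1.9]
grip_width: 0.0108
finger_force: 68.5
[-0.486  0.351  1.952  0.321  0.878 -0.262]
lip [ 0.45436987 -0.21376553  0.11845519]
```

View pics/v8.png

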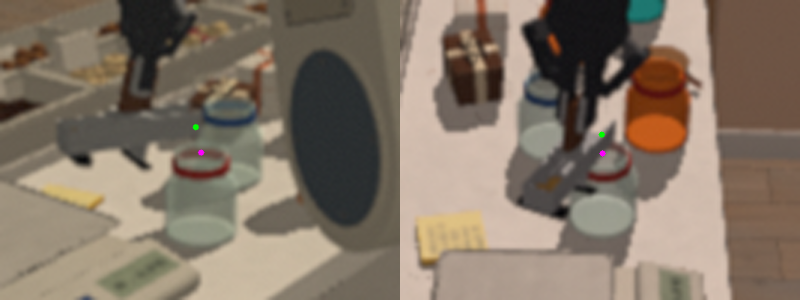

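The lip prediction (green) matches the spout in both views and the tilt direction is right. I'll back off and lower the lip slightly, so the balls don't overshoot the far rim, then tilt slowly to 40°.

```bash
python3 -m handwheel '[[[0.012,0.02,-0.03],[0,0,0],1],[[0.024,0.04,-0.06],[0,0,0],1],[[0.024,0.04,-0.072],[0,0,0],1],[[0.024,0.04,-0.072],[0,0,0],1],[[0.022,0.037,-0.065],[0.008,-0.004,0],1],[[0.02,0.034,-0.058],[0.016,-0.008,0],1],[[0.019,0.03,-0.05],[0.024,-0.011,0],1],[[0.018,0.027,-0.043],[0.032,-0.015,0],1],[[0.016,0.024,-0.036],[0.04,-0.019,0],1],[[0.014,0.02,-0.029],[0.048,-0.023,0],1],[[0.013,0.016,-0.022],[0.056,-0.026,0],1],[[0.011,0.012,-0.014],[0.064,-0.03,0],1],[[0.01,0.008,-0.007],[0.072,-0.034,0],1],[[0.008,0.004,0],[0.08,-0.038,0],1],[[0.006,0,0.006],[0.088,-0.041,0],1],[[0.003,-0.005,0.012],[0.097,-0.045,0],1],[[0.001,-0.01,0.018],[0.105,-0.049,0],1],[[-0.002,-0.016,0.024],[0.114,-0.053,0],1],[[-0.005,-0.022,0.03],[0.122,-0.057,0],1],[[-0.008,-0.028,0.036],[0.131,-0.061,0],1]]'
python3 -m handwheel '[[[0,0,0],[0,0,0],1],[[0,0,0],[0,0,0],1],[[0,0,0],[0,0,0],1],[[0,0,0],[0,0,0],1],[[0,0,0],[0,0,0],1],[[0,0,0],[0,0,0],1],[[0,0,0],[0,0,0],1],[[0,0,0],[0,0,0],1],[[0,0,0],[0,0,0],1],[[0,0,0],[0,0,0],1]]'
python3 - <<'E'
from h import *
s=robot.state(); print(s['q'].round(3), s['tool_pos']+s['tcp_rot']@np.array([-.072,0,.010]))
grab('scene','sc9');grab('side','s9');grab('wrist','w9')
a=load('sc9')[0][220:290,310:403]; b=load('s9')[0][180:270,270:390]
cv2.imwrite('pics/v9.png',np.hstack([cv2.resize(x,(266,200),interpolation=cv2.INTER_CUBIC) for x in (a,b,load('w9')[0])]))
E
```

```text
t: 11.78
tool_pos: [0.4812, -0.1601, 0.1551]
tcp_rot: [[0.32, 0.907, 0.272], [0.694, -0.42, 0.584], [0.645, 0.002, -0.764]]
contact_force: [0.2, -0.3, -2.1]
grip_width: 0.0111
finger_force: 68.6
t: 12.62
tool_pos: [0.4811, -0.1598, 0.155]
tcp_rot: [[0.321, 0.907, 0.272], [0.695, -0.42, 0.584], [0.644, 0.002, -0.765]]
contact_force: [-0.8, -0.1, -1.1]
grip_width: 0.0112
finger_force: 68.6
[-0.748  0.474  1.931  0.748  1.123 -0.784] [ 0.46069769 -0.20395625  0.10100408]
```

View pics/v9.png

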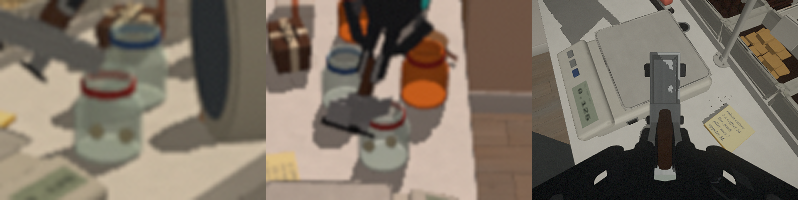

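Both pralines sit in the red-collar jar (left crop, (97,130) and (123,133)), and the trough is empty in the wrist view. Now I lift clear, level and carry back to the original free spot.

```bash
python3 -m handwheel '[[[0,0,0.08],[0,0,0],1],[[0.01,0.02,0.18],[0,0,0],1],[[0.02,0.05,0.28],[-0.02,0.009,0],1],[[0.03,0.09,0.36],[-0.05,0.023,0],1],[[0.05,0.13,0.4],[-0.085,0.04,0],1],[[0.064,0.176,0.4],[-0.12,0.056,0],1],[[0.064,0.176,0.4],[-0.155,0.072,0],1],[[0.064,0.176,0.4],[-0.185,0.086,0],1],[[0.064,0.176,0.4],[-0.202,0.094,0],1],[[0.064,0.176,0.4],[-0.202,0.094,0],1]]'
python3 -m handwheel '[[[0,0.06,0],[0,0,-0.015],1],[[0,0.16,0],[0,0,-0.03],1],[[0.01,0.28,0],[0,0,-0.05],1],[[0.01,0.4,0],[0,0,-0.07],1],[[0.02,0.52,0],[0,0,-0.09],1],[[0.02,0.64,0],[0,0,-0.11],1],[[0.03,0.74,0],[0,0,-0.13],1],[[0.03,0.82,0],[0,0,-0.15],1],[[0.036,0.86,0],[0,0,-0.167],1],[[0.036,0.88,0],[0,0,-0.167],1],[[0.036,0.88,0],[0,0,-0.167],1]]'
python3 -m handwheel '[[[0,0.06,-0.05],[0,0,-0.015],1],[[0,0.14,-0.1],[0,0,-0.03],1],[[0,0.22,-0.15],[0,0,-0.05],1],[[0,0.3,-0.2],[0,0,-0.07],1],[[0,0.38,-0.25],[0,0,-0.09],1],[[0,0.44,-0.28],[0,0,-0.11],1],[[0,0.48,-0.3],[0,0,-0.13],1],[[0,0.5,-0.3],[0,0,-0.15],1],[[0,0.508,-0.3],[0,0,-0.167],1],[[0,0.508,-0.3],[0,0,-0.167],1],[[0,0.508,-0.3],[0,0,-0.167],1]]'
python3 - <<'E'
from h import *
s=robot.state(); print(s['q'].round(3),s['tcp_rot'])
grab('wrist','w10'); p,d,K,T=load('w10'); X=pts(d,K,T)
m=(X[...,2]<.03)&(abs(X[...,0]-.507)<.1)&(abs(X[...,1]-.232)<.05); print('counter clear z',np.percentile(X[m][:,2],[1,50,99]))
# jar check from side
p,d,K,T=(grab('side','s10') and load('s10'));X=pts(d,K,T)
hsv=cv2.cvtColor(p,cv2.COLOR_BGR2HSV).astype(int); r=((hsv[...,0]<8)|(hsv[...,0]>170))&(hsv[...,1]>90); q=np.zeros_like(r); q[220:260,300:345]=1
v,u=np.nonzero(r&q); print('jar red',u.min(),u.max(),v.min(),v.max())
E
```

```text
t: 13.6
tool_pos: [0.4977, -0.1137, 0.2555]
tcp_rot: [[0.417, 0.909, -0.0], [0.909, -0.417, -0.002], [-0.002, 0.0, -1.0]]
contact_force: [0.8, 1.4, -2.0]
grip_width: 0.011
finger_force: 68.5
t: 14.52
tool_pos: [0.5057, 0.1045, 0.2547]
tcp_rot: [[0.817, 0.577, -0.001], [0.577, -0.817, 0.001], [-0.0, -0.002, -1.0]]
contact_force: [0.4, -0.8, -2.5]
grip_width: 0.0109
finger_force: 68.5
t: 15.43
tool_pos: [0.5061, 0.2302, 0.1799]
tcp_rot: [[0.996, 0.09, -0.001], [0.09, -0.996, 0.0], [-0.001, -0.0, -1.0]]
contact_force: [-0.0, -0.1, -2.5]
grip_width: 0.011
finger_force: 68.6
[0.405 0.36  1.807 0.    0.975 1.886] [[ 9.95952957e-01  8.98738377e-02 -6.33555252e-04]
 [ 8.98739311e-02 -9.95953142e-01  1.20527881e-04]
 [-6.20159041e-04 -1.76980200e-04 -9.99999792e-01]]
counter clear z [-0.00183536 -0.00012326  0.00162873]
jar red 316 332 229 238
```

```bash
python3 -m handwheel '[[[0,0,-0.08],[0,0,0],1],[[0,0,-0.18],[0,0,0],1],[[0,0,-0.28],[0,0,0],1],[[0,0,-0.37],[0,0,0],1],[[0,0,-0.43],[0,0,0],1],[[0,0,-0.47],[0,0,0],1],[[0,0,-0.495],[0,0,0],1],[[0,0,-0.51],[0,0,0],1],[[0,0,-0.515],[0,0,0],1],[[0,0,-0.515],[0,0,0],1]]'
python3 -m handwheel '[[[0,0,-0.004],[0,0,0],1],[[0,0,-0.008],[0,0,0],1],[[0,0,-0.012],[0,0,0],1],[[0,0,-0.012],[0,0,0],1],[[0,0,-0.012],[0,0,0],1]]'
```

```text
t: 16.37
tool_pos: [0.5065, 0.2313, 0.0517]
tcp_rot: [[0.996, 0.088, 0.001], [0.088, -0.996, 0.0], [0.001, -0.0, -1.0]]
contact_force: [0.5, 0.1, -1.4]
grip_width: 0.0111
finger_force: 68.7
t: 16.78
tool_pos: [0.5065, 0.2314, 0.049]
tcp_rot: [[0.996, 0.088, 0.001], [0.088, -0.996, 0.0], [0.001, -0.0, -1.0]]
contact_force: [-0.4, -0.3, 6.8]
grip_width: 0.0113
finger_force: 69.4
```

Contact with the counter (force +6.8 N). Releasing and rising.

```bash
python3 -m handwheel '[[[0,0,0],[0,0,0],0.7],[[0,0,0],[0,0,0],0.5],[[0,0,0],[0,0,0],0.4],[[0,0,0],[0,0,0],0.4],[[0,0,0],[0,0,0],0.4],[[0,0,0],[0,0,0],0.4],[[0,0,0.05],[0,0,0],0.4],[[0,0,0.1],[0,0,0],0.4],[[0,0,0.2],[0,0,0],0.4],[[0,0,0.35],[0,0,0],0.4],[[0,0,0.5],[0,0,0],0.4],[[0,0,0.65],[0,0,0],0.4],[[0,0,0.75],[0,0,0],0.4],[[0,0,0.8],[0,0,0],0.4],[[0,0,0.8],[0,0,0],0.4],[[0,0,0.8],[0,0,0],0.4]]'
python3 - <<'E'
from h import *
grab('side','s11'); p,d,K,T=load('s11'); X=pts(d,K,T)
s=np.zeros(d.shape,bool); s[325:380,265:335]=1
q=X[s&(X[...,2]>.07)&(X[...,2]<.12)]; print('handle',q.mean(0),q[:,2].max())
grab('wrist','w11'); p,d,K,T=load('w11'); X=pts(d,K,T)
q=X[(X[...,2]>.095)&(X[...,2]<.11)&(abs(X[...,0]-.507)<.03)&(abs(X[...,1]-.232)<.03)].astype(np.float32); print(len(q),cv2.minAreaRect(q[:,:2].copy()),q[:,2].std())
p,d,K,T=load('s11')
hsv=cv2.cvtColor(p,cv2.COLOR_BGR2HSV).astype(int); r=((hsv[...,0]<8)|(hsv[...,0]>170))&(hsv[...,1]>90); r[:, :300]=0; r[:,345:]=0; r[:220]=0; r[260:]=0
v,u=np.nonzero(r); print('jar red',u.min(),u.max(),v.min(),v.max())
E
```

```text
t: 18.12
tool_pos: [0.5063, 0.2313, 0.2498]
tcp_rot: [[0.996, 0.088, 0.003], [0.088, -0.996, 0.001], [0.003, -0.001, -1.0]]
contact_force: [-0.4, -0.6, -0.9]
grip_width: 0.051
finger_force: 0.0
handle [0.50547534 0.23486159 0.09000338] 0.10616453488551414
655 ((0.5060471296310425, 0.2309964895248413), (0.03555445373058319, 0.011868699453771114), 4.772606372833252) 0.0013922194
jar red 315 332 229 238
```

The chute stands as before, upright and released, and the jar hasn't moved. Handing in.

```bash
python3 -c "
from station import job
print(job.job_done())"
```

```text
the job is handed in; nothing more can be done
None
```

Both pralines are in the red-collar jar, which stands upright where it was; the chute stands back on the counter, released, and the job was handed in at about 18 s.

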